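# Close the chest's drawer and draw the long turner out

## Task

The wooden turner is needed: push the utensil chest's drawer fully home past its catch, so that the well in front of it lies open. The turner is longer than that opening, so draw it out at a slant, handle end first, and lift it until all of it is at least 3 cm higher than the top of the chest. Finish while still holding it there, still, with the drawer home, and leave the things standing round the chest where they are.

Things in the scene. Friction and masses are not known exactly. Their poses are not given: they have to be found in the camera images.
- chest: Low wooden utensil chest, fixed, 160 mm wide (its x), 374 mm long (its y); origin: centre of its underside, z up. Walls 12 mm thick. Inside, a well 136 mm wide runs the whole length, y = -175 to +175 mm, with a grey felt floor at z = 8 mm. Over the part y > +13 mm stands the drawer's housing, flat top at z = 122 mm (its lid 168 mm wide).
- opening (a point): Middle of the well's opening, 66 mm above the worktop (chest y = -82.5 mm). The opening is 136 mm (x) by 185 mm (y), from the end board (inner face y = -175 mm, 12 mm thick, top z = 82 mm) to the drawer's front (y = +10 mm) when the drawer is home. The side walls beside it are 66 mm high. The well runs on under the housing; its ceiling there, the drawer's underside, is at z = 68 mm.
- drawer (a joint): Drawer, m: 0 = home (its front 3 mm proud of the housing's face), grows as it comes out towards the chest's -y, over the well. A sprung catch resists with about 10 N, most of it 9 to 6 mm before home; past it (under 4 mm) the drawer snaps home against its stop. Elsewhere it slides with 1 to 2 N. It cannot lift.
- drawer_front (a point): Point in the middle of the drawer's flat front face (which looks along the chest's -y), 86 mm above the worktop. The front is 128 mm wide, from z = 68 mm up to 110 mm; a finger notch 42 mm wide in its middle goes down to z = 98 mm.
- turner: Loose wooden turner, 300 mm long, about 0.12 kg, lying flat on the well's floor, along the chest's y within a few degrees, handle at the open end. Origin: centre of its underside; y from handle to blade, z up. Handle 22 mm wide, 16 mm thick, y = -150 to +55 mm; blade 58 mm wide, 8 mm thick, y = 80 to 150 mm, under the housing. Centre of mass at about y = +20 mm.
- handle_end (a point): End of the turner's handle, in the middle of its 16 mm thickness (turner y = -150 mm, z = 8 mm).
- blade_end (a point): Tip of the turner's blade, in the middle of its 8 mm thickness (turner y = +150 mm, z = 4 mm).
- mug: White mug, 95 mm high, bystander; origin under its middle.
- onion: Onion, 75 mm, bystander; origin under its middle.
- salt_shaker: Glass salt shaker with grey cap, 90 mm high, bystander; origin under its middle.

How it is judged (in metres and radians):
On the way, in this order (a step that is already met when the one before it is completed fails the run):
1. the drawer is pushed home past its catch (within 3 mm of its stop) (value of joint drawer below 0.003 m), for 0.2 s.
2. the turner comes out at a slant: its handle end above the chest's end board while its blade is still down in the well under the drawer (z of handle_end in the frame of chest above 0.088 m and z of blade_end in the frame of chest below 0.066 m and y of blade_end in the frame of chest above 0.012 m), for 0.1 s.
At the end, for the whole second after the job is handed in: The drawer is within 3 mm of its stop; the gripper holds the turner still (under 3 cm/s and 0.2 rad/s, finger force over 1 N), touching nothing of the chest, with both its ends more than 15 cm above the worktop (3 cm above the chest's top) (value of joint drawer below 0.003 m and height (world z) of each of handle_end, blade_end above 0.15 m and contact force between turner and chest below 0.1 N and contact force between the fingers and turner above 1 N and linear speed of turner below 0.03 m/s and angular speed of turner below 0.2 rad/s); the arm keeps its last pose, push and grip.
It fails at once if the mug is moved more than 2 cm (distance of mug from where it was at the start of the episode above 0.02 m).
It fails at once if the onion is moved more than 2 cm (distance of onion from where it was at the start of the episode above 0.02 m).
It fails at once if the salt shaker is moved more than 2 cm (distance of salt_shaker from where it was at the start of the episode above 0.02 m).
It also fails if it takes over 50 s, if anything falls off the work surface, if the arm or the gripper's body presses on something with over 40 N, if the wrist force passes 120 N, or if a joint passes its speed limit or range.

## Robot

A 7-joint arm with a two-finger parallel gripper is mounted at the origin on a cart in front of the work surface, level with it; the furniture and walls round the work are solid. World frame = base frame: x ahead of the robot, y to its left, z up, the work surface at z = 0. Lengths are in m, angles in degrees, forces in N, time in s.
With the tool pointing down it reaches from about 0.425 to 0.875 m from the base axis. Payload 4.7 kg.
Tool frame: the origin (TCP) lies at the very end of the fingers, on their centre line; the grasp point (between the pads) lies env.hold_point_z behind it (env.hold_point_z is the distance from the TCP to the grasp point, in m); z points along the fingers, y is the line along which they close (so a half turn about z gives the same grasp; the last joint's range is limited). The gripper opens to 87 mm and grips with 3 to 60 N. Pads are 19 mm wide; open, the fingers measure 117 mm over their backs; the gripper's body (75 mm by 190 mm) begins 51 mm behind the grasp point.
Start: joints at [0.808, 18.392, -4.016, 83.108, 1.295, 78.541, -3.26], TCP at [0.65, -0, 0.19] pointing down, gripper open.
Joint ranges: [-163.93, 163.93], [-17.29, 119.83], [-79.2, 71.16], [3.27, 140.29], [-89.18, 269.18], [5.43, 117.66], [-154.24, 154.24]. Speed limits (degrees/s): [147.25, 147.25, 180, 180, 180, 180, 180].

## Interface

Orientations are given as [roll, pitch, yaw] about the fixed x, y, z axes, in that order (R = Rz(yaw) Ry(pitch) Rx(roll)).
In Python, from cell import env gives the robot as it stands.
- The arm moves only by the shell command python3 -m jog 'ROWS' [FORCE]. ROWS is JSON, a list of rows, each an object with "dp": the shift along the tool's x, y, z in cm, a list of three; "twist": the turn about the tool's z in degrees; "fingers": the opening, from 0 (shut) to 1 (fully open). A call has 1 to 8 rows; each row is the pose to reach, as a shift and turn from the pose commanded when the call began, along the tool's axes at that moment; what a row does not reach only later rows make up. A row lasts 1/8 s, in which the tool goes at most 62.5 mm and 10.7 degrees, less where a joint would pass 70% of its speed; a pose out of reach is approached as far as the arm can. A call with a gripper value outside its range is refused whole. The fingers move at their own pace and stop on an object; FORCE is the grip in N (left out, the last holds). Time passes only in rows, so rows that repeat a pose let the fingers close. It gives the time, the measured TCP pose, the force, the opening and the grip force at its end, in the units of the state.
- env.get_obs(): the state, without advancing time (a new reading comes with each control period).
- env.read_camera(name): name is "scene" or "side" or "wrist"; returns a dict with "pixels" (384x512x3 uint8, blue, green, red), "depth" (384x512 float32, m along the optical axis (not along the pixel's ray), 0 where there is no reading), "fx", "fy", "cx", "cy" (pixels), "rvec" (rotation vector, rad) and "tvec" (3), from world to camera coordinates, as OpenCV has them. Camera axes: x right, y down, z forward; pixel columns grow to the right and rows downward; lengths in m; the calibration is good to about 2 mm. A picture is of the moment at which its call begins.
- env.sign_off(): hands the job in; it is judged then, once.
The state is a dict: "time_s": time; "qpos": joint angles; "joint_velocities": joint speeds; "effort": joint torques, N m; "tool_pos": TCP position; "tool_rot": TCP orientation; "force": force on the tool from outside, world axes, zero at the start; "wrist_torque": the same for the moment, N m; "grip_width": finger opening in m; "grasp_force": force on a finger pad.
Only numpy, scipy, OpenCV 4.12 (cv2) and the standard library are available. Lean on these libraries where they do the work, as an engineer would, in place of code of your own. Each camera call takes 0.05 s, during which the arm holds its last target. There are 200 camera calls.

## Working session

There is one attempt and no reset: what is moved stays moved. The work goes in short steps, Python scripts to look and compute and a shell command to move; the robot and the scene stay as the last step left them, time stands still between calls to the robot, and variables do not carry over. Pictures are saved under pics/ and viewed, at most 10 in all, crops included, and the job is handed in when it is done.

```bash
ls; mkdir -p pics
cat > h.py <<'E'
import numpy as np, cv2
from cell import env
def cam(n):
    c=env.read_camera(n); R=cv2.Rodrigues(np.array(c["rvec"],float))[0]; t=np.array(c["tvec"],float).ravel()
    d=c["depth"]; v,u=np.indices(d.shape)
    P=np.stack([(u-c["cx"])/c["fx"]*d,(v-c["cy"])/c["fy"]*d,d],-1)
    W=(P-t)@R; W[d==0]=np.nan
    return c,W
E
python3 - <<'E'
from h import *
s=env.get_obs(); print(s, env.hold_point_z)
ims=[]
for n in("scene","wrist"):
    c,W=cam(n); np.save(f"/tmp/{n}.npy",W); cv2.imwrite(f"pics/{n}0.png",c["pixels"]); print(n,c["tvec"],c["rvec"], (-cv2.Rodrigues(np.array(c["rvec"],float))[0].T@np.array(c["tvec"]).ravel()))
E
```

```text
pics
{'time_s': 0.0, 'qpos': array([ 0.81008105, 18.43960461, -4.01352468, 83.17416336,  1.2950518 ,
       78.54058919, -3.2597266 ]), 'joint_velocities': array([ 0.02737131,  0.03655631,  0.08984468, -0.00366458, -0.0517619 ,
       -0.03830025,  0.03111172]), 'effort': array([-2.58547143e-04, -4.91284704e+01, -4.03903294e-01, -3.12526345e+01,
       -6.40594075e-02,  4.37659642e-02,  1.61017233e-04]), 'tool_pos': array([ 6.49390160e-01, -1.01865099e-04,  1.88461593e-01]), 'tool_rot': array([-1.79890879e+02,  6.39052111e-03,  8.99980377e+01]), 'force': array([-1.11450167,  0.37840007, -0.20397762]), 'wrist_torque': array([ 0.04785059,  0.00249948, -0.00403614]), 'grasp_force': 0.0, 'grip_width': 0.08697413816671497} 0.0187
scene [-0.45399355  0.33255198  0.93624003] [ 2.00412725 -1.07969478  0.50566107] [-0.18382155 -0.69137191  0.82550644]
wrist [-0.64944519 -0.03750753  0.39139972] [-2.83887334e+00 -4.75447025e-04  2.08528159e-03] [0.65000735 0.08095099 0.38381896]
```

View pics/scene0.png

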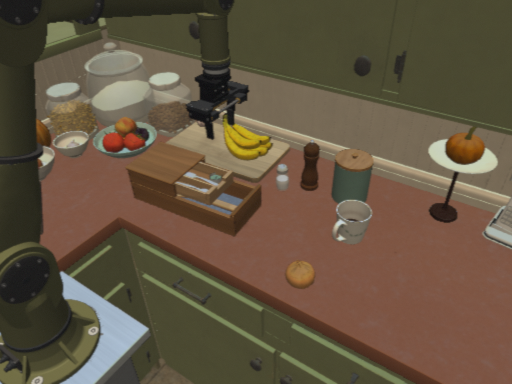

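View pics/wrist0.png

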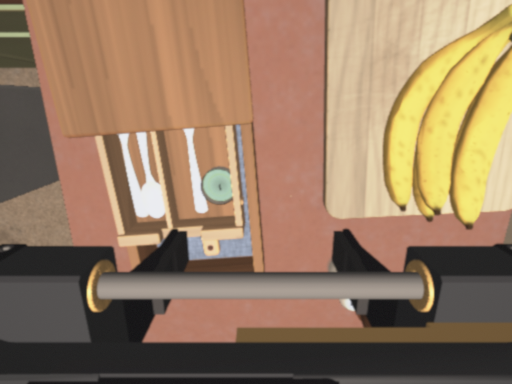

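The scene view shows the chest at about (195,190), its housing to the left, the salt shaker at (282,178), the mug at (350,222) and the onion at (300,273). In the wrist view the lid's front edge runs from (65,135) to (250,125), and the drawer stands out to a front at about row 235. World +y is up in that picture.

```bash
python3 - <<'E'
from h import *
W=np.load("/tmp/wrist.npy"); S=np.load("/tmp/scene.npy")
def rect(W,lo,hi,box,name):
    m=(W[...,2]>lo)&(W[...,2]<hi)&(W[...,0]>box[0])&(W[...,0]<box[1])&(W[...,1]>box[2])&(W[...,1]<box[3])
    P=W[m]; print(name,len(P),P.min(0).round(3),P.max(0).round(3),np.median(P,0).round(3)); r=cv2.minAreaRect((P[:,:2]*1000).astype(np.float32)); print(r); print(cv2.boxPoints(r).round(0).tolist())
b=(.4,.7,-.2,.5)
rect(W,.116,.128,b,"lid wrist")
rect(S,.116,.128,b,"lid scene")
rect(W,.060,.072,b,"side walls w")
rect(S,.060,.072,b,"side walls s")
for v,u in [(100,150),(130,180),(230,150),(232,210),(245,210),(200,260),(240,262),(150,242),(245,240),(330,250)]: print((u,v),W[v,u].round(3))
print("salt",S[178,282],S[186,283],"mug",S[222,350],"onion",S[273,300])
for y in (240,300,330): pass
E
python3 - <<'E'
import cv2
a=cv2.imread("pics/scene0.png")[140:240,120:300]
cv2.imwrite("pics/crop0.png",cv2.resize(a,None,fx=4,fy=4,interpolation=cv2.INTER_CUBIC))
E
```

```text
lid wrist 26842 [0.469 0.052 0.116] [0.643 0.157 0.125] [0.555 0.111 0.122]
((555.9987182617188, 110.00749206542969), (167.62181091308594, 106.00080108642578), 4.382657527923584)
[[468.0, 156.0], [476.0, 51.0], [644.0, 64.0], [636.0, 169.0]]
lid scene 1934 [0.463 0.051 0.116] [0.683 0.462 0.127] [0.549 0.143 0.122]
((565.072509765625, 256.3307800292969), (424.95220947265625, 194.14315795898438), 83.4731216430664)
[[444.0, 56.0], [637.0, 34.0], [686.0, 456.0], [493.0, 478.0]]
side walls w 2011 [ 0.491 -0.116  0.06 ] [0.653 0.06  0.072] [ 0.638 -0.023  0.066]
((567.0210571289062, -34.05686950683594), (159.61489868164062, 177.3900909423828), 4.388880252838135)
[[481.0, 48.0], [494.0, -129.0], [653.0, -116.0], [640.0, 60.0]]
side walls s 866 [ 0.465 -0.147  0.06 ] [0.699 0.498 0.072] [0.508 0.021 0.066]
((570.3380126953125, 171.83731079101562), (647.9031982421875, 216.8759002685547), 85.1097412109375)
[[435.0, -142.0], [651.0, -160.0], [706.0, 485.0], [490.0, 504.0]]
(150, 100) [0.557 0.083 0.122]
(180, 130) [0.568 0.054 0.074]
(150, 230) [ 0.535 -0.046  0.099]
(210, 232) [ 0.6   -0.043  0.111]
(210, 245) [ 0.583 -0.101  0.025]
(260, 200) [ 0.65  -0.046  0.   ]
(262, 240) [ 0.652 -0.105  0.   ]
(242, 150) [0.63  0.032 0.066]
(240, 245) [ 0.622 -0.108  0.01 ]
(250, 330) [0.647 0.023 0.319]
salt [ 0.7455054  -0.15186808  0.05449219] [ 0.74562798 -0.15614681  0.02503737] mug [ 0.62912119 -0.42590201  0.09004959] onion [ 0.43620618 -0.38745537  0.05338812]
```

View pics/crop0.png

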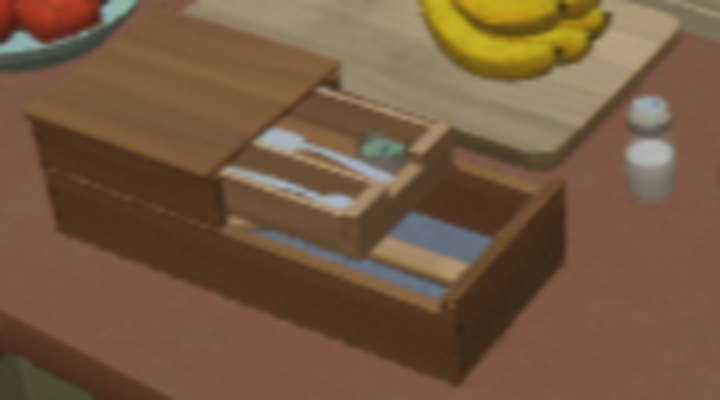

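The crop shows the drawer over the well, the end board at about (510,250), and the handle lying on the felt at about (420,262), running under the drawer. Chest yaw is about +4.3°.

Run:
```python
from h import *
W=np.load("/tmp/wrist.npy"); S=np.load("/tmp/scene.npy")
yaw=np.radians(4.3); c,s=np.cos(yaw),np.sin(yaw)
p0=np.array([.560,.0575])+ -0.013*np.array([-s,c])   # lid front mid -> chest origin
def ch(W):
    d=W[...,:2]-p0; return np.stack([d[...,0]*c+d[...,1]*s,-d[...,0]*s+d[...,1]*c,W[...,2]],-1)
print("origin",p0)
for n,X in(("w",W),("s",S)):
    C=ch(X); x,y,z=C[...,0],C[...,1],C[...,2]
    def st(name,m):
        P=C[m]
        if len(P)>3: print(n,name,len(P),(np.percentile(P,[2,50,98],axis=0)*1000).round(0).tolist())
    st("endboard top",(abs(x)<.07)&(abs(z-.082)<.004)&(y<-.15))
    st("endboard outer",(abs(x)<.07)&(z<.07)&(z>.02)&(y<-.17)&(y>-.21))
    st("drawer top",(abs(x)<.06)&(abs(z-.110)<.003)&(y<-.03)&(y>-.12))
    st("drawer face",(abs(x)<.06)&(abs(z-.085)<.010)&(y<-.03)&(y>-.14))
    st("turner",(abs(x)<.06)&(abs(z-.024)<.003)&(y<-.03)&(y>-.17))
    st("felt",(abs(x)<.06)&(abs(z-.008)<.003)&(y<-.03)&(y>-.17))
    st("wall+",(x>.06)&(x<.09)&(abs(z-.066)<.003)&(y<0)&(y>-.15))
    st("wall-",(x<-.06)&(x>-.09)&(abs(z-.066)<.003)&(y<0)&(y>-.15))
```

```text
origin [0.56097472 0.04453659]
w endboard outer 644 [[-24.0, -176.0, 20.0], [26.0, -175.0, 33.0], [65.0, -174.0, 47.0]]
w drawer top 917 [[-59.0, -99.0, 107.0], [-21.0, -93.0, 110.0], [59.0, -54.0, 112.0]]
w drawer face 3999 [[-57.0, -88.0, 76.0], [-10.0, -60.0, 81.0], [52.0, -32.0, 94.0]]
w turner 211 [[1.0, -162.0, 22.0], [10.0, -151.0, 24.0], [19.0, -140.0, 26.0]]
w felt 858 [[-23.0, -169.0, 8.0], [31.0, -155.0, 9.0], [60.0, -49.0, 11.0]]
w wall+ 1354 [[68.0, -146.0, 64.0], [74.0, -67.0, 66.0], [80.0, -3.0, 68.0]]
w wall- 210 [[-79.0, -147.0, 64.0], [-73.0, -133.0, 66.0], [-68.0, -121.0, 67.0]]
s endboard top 219 [[-65.0, -510.0, 79.0], [27.0, -186.0, 82.0], [66.0, -176.0, 86.0]]
s endboard outer 337 [[-67.0, -188.0, 21.0], [-4.0, -186.0, 45.0], [65.0, -184.0, 69.0]]
s drawer top 85 [[-60.0, -100.0, 107.0], [-22.0, -94.0, 110.0], [59.0, -48.0, 113.0]]
s drawer face 376 [[-58.0, -100.0, 76.0], [17.0, -61.0, 83.0], [59.0, -32.0, 95.0]]
s turner 100 [[-2.0, -135.0, 21.0], [7.0, -101.0, 23.0], [19.0, -66.0, 26.0]]
s felt 195 [[-11.0, -125.0, 6.0], [38.0, -87.0, 9.0], [59.0, -38.0, 11.0]]
s wall+ 52 [[65.0, -149.0, 63.0], [73.0, -120.0, 66.0], [81.0, -94.0, 69.0]]
s wall- 161 [[-80.0, -147.0, 63.0], [-75.0, -78.0, 66.0], [-65.0, -4.0, 68.0]]
```

```bash
python3 -m jog '[{"dp":[-4,-4,0],"twist":-2.3,"fingers":0},{"dp":[-8,-8,0],"twist":-4.3,"fingers":0},{"dp":[-8,-8,4],"twist":-4.3,"fingers":0},{"dp":[-8,-8,8],"twist":-4.3,"fingers":0},{"dp":[-8,-8,10.9],"twist":-4.3,"fingers":0},{"dp":[-8,-8,10.9],"twist":-4.3,"fingers":0},{"dp":[-8,-8,10.9],"twist":-4.3,"fingers":0}]'
```

```text
time_s: 0.98
tool_pos: [0.5708, -0.0801, 0.0817]
tool_rot: [179.9, 0.0, 94.3]
force: [-0.2, 0.1, 0.5]
grip_width: 0.025
grasp_force: 0.0
```

```bash
python3 -m jog '[{"dp":[0,0,0],"twist":0,"fingers":0},{"dp":[1.2,0,0],"twist":0,"fingers":0},{"dp":[2.4,0,0],"twist":0,"fingers":0},{"dp":[3.6,0,0],"twist":0,"fingers":0},{"dp":[4.8,0,0],"twist":0,"fingers":0},{"dp":[6,0,0],"twist":0,"fingers":0},{"dp":[7.2,0,0],"twist":0,"fingers":0},{"dp":[8.4,0,0],"twist":0,"fingers":0}]'; python3 -m jog '[{"dp":[1,0,0],"twist":0,"fingers":0},{"dp":[2,0,0],"twist":0,"fingers":0},{"dp":[2.8,0,0],"twist":0,"fingers":0},{"dp":[3.3,0,0],"twist":0,"fingers":0}]'
```

```text
time_s: 1.98
tool_pos: [0.5637, 0.0046, 0.0806]
tool_rot: [180.0, 0.0, 94.3]
force: [-0.3, 0.9, -0.7]
grip_width: 0.0005
grasp_force: 0.0
time_s: 2.48
tool_pos: [0.5612, 0.0372, 0.0806]
tool_rot: [180.0, 0.0, 94.3]
force: [0.0, 0.5, -0.1]
grip_width: 0.0003
grasp_force: 0.0
```

```bash
for i in 1; do python3 -m jog '[{"dp":[0.3,0,0],"twist":0,"fingers":0},{"dp":[0.6,0,0],"twist":0,"fingers":0},{"dp":[0.8,0,0],"twist":0,"fingers":0},{"dp":[0.8,0,0],"twist":0,"fingers":0}]'; done
python3 - <<'E'
from h import *
c,W=cam("wrist"); cv2.imwrite("pics/wrist1.png",c["pixels"])
c,S=cam("scene")
a=c["pixels"][140:240,120:300]; cv2.imwrite("pics/crop1.png",cv2.resize(a,None,fx=4,fy=4))
E
```

```text
time_s: 2.98
tool_pos: [0.5606, 0.0447, 0.0806]
tool_rot: [180.0, 0.0, 94.3]
force: [-0.3, -0.1, -0.7]
grip_width: 0.0005
grasp_force: 0.0
```

View pics/crop1.png

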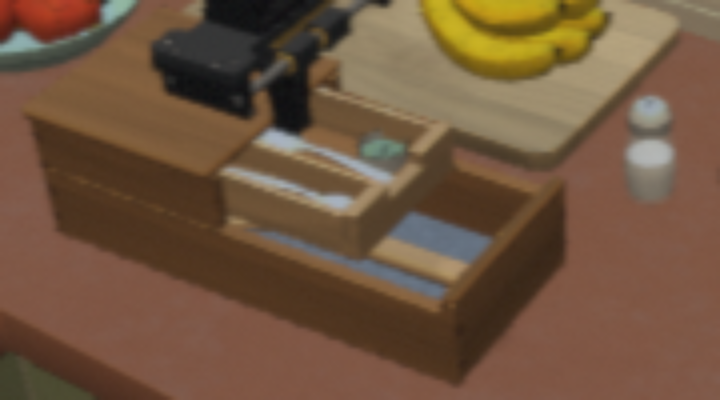

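The finger appears inside the drawer at crop (290,110), and the drawer hasn't moved. I'll check the depth data.

Run:
```python
from h import *
yaw=np.radians(4.3); cc,s=np.cos(yaw),np.sin(yaw); p0=np.array([.5610,.0445])
print(env.get_obs()["tool_pos"],env.get_obs()["time_s"])
c,S=cam("scene"); cv2.imwrite("pics/scene2.png",c["pixels"])
d=S[...,:2]-p0; C=np.stack([d[...,0]*cc+d[...,1]*s,-d[...,0]*s+d[...,1]*cc,S[...,2]],-1)*1000
for v,u in[(100,290),(120,290),(125,285),(50,200),(200,390),(250,355)]: print((u,v),C[140+v//4,120+u//4].round(0))
x,y,z=C[...,0],C[...,1],C[...,2]
P=C[(abs(x)<60)&(abs(z-110)<3)&(y<12)&(y>-130)]; print(len(P),np.percentile(P,[2,10,50,90,98],axis=0).round(0).tolist())
c,W=cam("side"); cv2.imwrite("pics/side2.png",c["pixels"])
```

```text
[0.56067311 0.04442325 0.08057294] 3.075
(290, 100) [-10.  -8. 146.]
(290, 120) [ -6.  -1. 124.]
(285, 125) [ -8.   1. 121.]
(200, 50) [-80.   3. 226.]
(390, 200) [ -25. -100.   99.]
(355, 250) [-64. -94.  80.]
88 [[-59.0, -100.0, 107.0], [-57.0, -99.0, 108.0], [-20.0, -93.0, 110.0], [57.0, -32.0, 112.0], [59.0, 5.0, 113.0]]
```

View pics/side2.png

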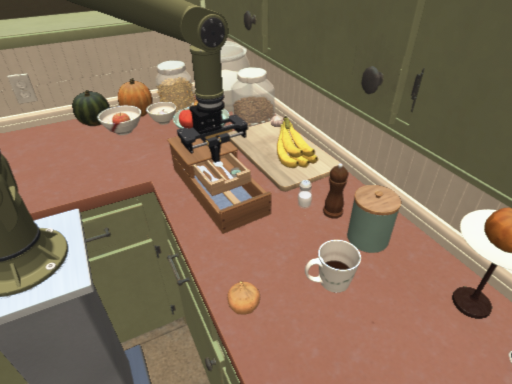

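View pics/wrist1.png

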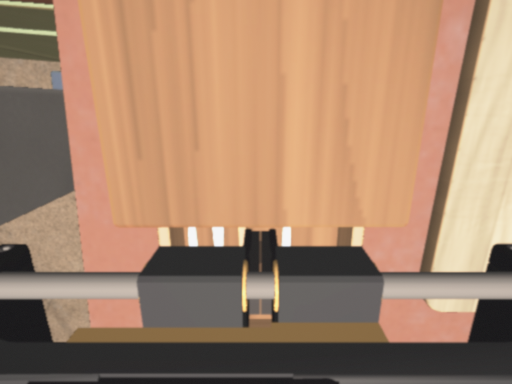

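The side and wrist views show the closed fingers at the lid's front edge, wrist (262,240), with the drawer still out, so they went over or through the front without contact. I'll measure the real fingertip height from depth.

Run:
```python
from h import *
W=np.load("/tmp/wrist.npy")
# at t=0: fingers, tcp .6494,0,.1885
m=(abs(W[...,0]-.65)<.08)&(abs(W[...,1])<.06)&(W[...,2]>.15)&(W[...,2]<.30)
P=W[m]; print("t0 wrist finger pts",len(P),np.percentile(P,[0,1,5,50],axis=0).round(3).tolist())
S=np.load("/tmp/scene.npy")
m=(abs(S[...,0]-.65)<.08)&(abs(S[...,1])<.04)&(S[...,2]>.14)&(S[...,2]<.40); P=S[m]; print("t0 scene",len(P),np.percentile(P,[0,1,5,50],axis=0).round(3).tolist())
c,N=cam("scene"); 
for u in (188,190,192,194,196): print(u,[(v,*(N[v,u]*1000).round(0)) for v in range(164,182,2)])
```

```text
t0 wrist finger pts 7216 [[0.57, -0.013, 0.221], [0.573, -0.011, 0.223], [0.592, -0.009, 0.229], [0.606, 0.008, 0.275]]
t0 scene 1696 [[0.57, -0.04, 0.221], [0.572, -0.039, 0.226], [0.581, -0.037, 0.24], [0.618, -0.018, 0.335]]
188 [(164, np.float64(549.0), np.float64(49.0), np.float64(146.0)), (166, np.float64(550.0), np.float64(51.0), np.float64(138.0)), (168, np.float64(551.0), np.float64(53.0), np.float64(130.0)), (170, np.float64(555.0), np.float64(58.0), np.float64(119.0)), (172, np.float64(585.0), np.float64(90.0), np.float64(82.0)), (174, np.float64(580.0), np.float64(86.0), np.float64(79.0)), (176, np.float64(553.0), np.float64(60.0), np.float64(98.0)), (178, np.float64(549.0), np.float64(57.0), np.float64(94.0)), (180, np.float64(547.0), np.float64(56.0), np.float64(88.0))]
190 [(164, np.float64(548.0), np.float64(40.0), np.float64(150.0)), (166, np.float64(553.0), np.float64(46.0), np.float64(138.0)), (168, np.float64(nan), np.float64(nan), np.float64(nan)), (170, np.float64(552.0), np.float64(47.0), np.float64(124.0)), (172, np.float64(554.0), np.float64(50.0), np.float64
[... 1261 characters left out ...]
(78.0)), (178, np.float64(555.0), np.float64(39.0), np.float64(97.0)), (180, np.float64(548.0), np.float64(32.0), np.float64(96.0))]
196 [(164, np.float64(568.0), np.float64(36.0), np.float64(140.0)), (166, np.float64(568.0), np.float64(37.0), np.float64(133.0)), (168, np.float64(565.0), np.float64(35.0), np.float64(129.0)), (170, np.float64(564.0), np.float64(35.0), np.float64(122.0)), (172, np.float64(562.0), np.float64(34.0), np.float64(116.0)), (174, np.float64(599.0), np.float64(71.0), np.float64(73.0)), (176, np.float64(579.0), np.float64(52.0), np.float64(85.0)), (178, np.float64(580.0), np.float64(55.0), np.float64(75.0)), (180, np.float64(548.0), np.float64(24.0), np.float64(99.0))]
```

The reported TCP is about 33 mm below the visible fingertips. At the start the tips were at 221 mm against 188 mm reported, and now they are at about 115 mm against 81 mm. So the fingers passed over the drawer front, and I'll add +33 mm to get the true tip height. Next I back out and come down lower.

```bash
python3 -m jog '[{"dp":[0,0,-1],"twist":0,"fingers":0},{"dp":[-5,0,-1],"twist":0,"fingers":0},{"dp":[-10,0,-1],"twist":0,"fingers":0},{"dp":[-12.8,0,-1],"twist":0,"fingers":0},{"dp":[-12.8,0,0],"twist":0,"fingers":0},{"dp":[-12.8,0,2],"twist":0,"fingers":0},{"dp":[-12.8,0,3.3],"twist":0,"fingers":0},{"dp":[-12.8,0,3.3],"twist":0,"fingers":0}]'
python3 - <<'E'
from h import *
c,N=cam("scene"); p=env.get_obs()["tool_pos"]; print(p)
m=(abs(N[...,0]-p[0])<.015)&(abs(N[...,1]-p[1])<.014)&(N[...,2]>.04)&(N[...,2]<.13); P=N[m]; print(len(P),np.percentile(P,[0,5,50,95],axis=0).round(3).tolist())
E
```

```text
time_s: 4.22
tool_pos: [0.5692, -0.0817, 0.0464]
tool_rot: [-179.9, -0.0, 94.4]
force: [0.2, -0.3, 0.7]
grip_width: 0.0008
grasp_force: 0.0
[ 0.5700292  -0.08202573  0.04728248]
114 [[0.557, -0.095, 0.08], [0.558, -0.094, 0.083], [0.562, -0.09, 0.101], [0.578, -0.074, 0.123]]
```

```bash
python3 -m jog '[{"dp":[1.5,0,0],"twist":0,"fingers":0},{"dp":[3,0,0],"twist":0,"fingers":0},{"dp":[4.5,0,0],"twist":0,"fingers":0},{"dp":[6,0,0],"twist":0,"fingers":0},{"dp":[7.5,0,0],"twist":0,"fingers":0},{"dp":[9,0,0],"twist":0,"fingers":0},{"dp":[10.2,0,0],"twist":0,"fingers":0},{"dp":[10.7,0,0],"twist":0,"fingers":0}]'; python3 -m jog '[{"dp":[0.4,0,0],"twist":0,"fingers":0},{"dp":[0.8,0,0],"twist":0,"fingers":0},{"dp":[1.2,0,0],"twist":0,"fingers":0},{"dp":[1.6,0,0],"twist":0,"fingers":0}]';  python3 -m jog '[{"dp":[0.2,0,0],"twist":0,"fingers":0},{"dp":[0.4,0,0],"twist":0,"fingers":0},{"dp":[0.4,0,0],"twist":0,"fingers":0}]'
```

```text
time_s: 5.28
tool_pos: [0.562, 0.0249, 0.0475]
tool_rot: [-180.0, -0.0, 94.4]
force: [0.7, -1.0, 1.0]
grip_width: 0.0007
grasp_force: 0.6
time_s: 5.78
tool_pos: [0.5611, 0.0358, 0.0475]
tool_rot: [-180.0, 0.3, 94.2]
force: [0.7, -10.9, 1.2]
grip_width: 0.0005
grasp_force: 5.7
time_s: 6.15
tool_pos: [0.561, 0.0362, 0.0476]
tool_rot: [-180.0, 0.5, 94.1]
force: [0.1, -12.5, 1.7]
grip_width: 0.0005
grasp_force: 6.5
```

```bash
python3 -m jog '[{"dp":[0.3,0,0],"twist":0,"fingers":0},{"dp":[0.6,0,0],"twist":0,"fingers":0},{"dp":[0.6,0,0],"twist":0,"fingers":0}]'
python3 - <<'E'
from h import *
yaw=np.radians(4.3); cc,s=np.cos(yaw),np.sin(yaw); p0=np.array([.5610,.0445])
c,S=cam("scene")
d=S[...,:2]-p0; C=np.stack([d[...,0]*cc+d[...,1]*s,-d[...,0]*s+d[...,1]*cc,S[...,2]],-1)*1000
x,y,z=C[...,0],C[...,1],C[...,2]
P=C[(abs(x)<60)&(abs(x)>20)&(abs(z-88)<15)&(y<30)&(y>-60)]; print(len(P),np.percentile(P,[2,10,50,90,98],axis=0).round(0).tolist())
E
```

```text
time_s: 6.52
tool_pos: [0.5604, 0.0445, 0.0475]
tool_rot: [-180.0, 0.3, 94.1]
force: [-0.0, -9.7, 0.8]
grip_width: 0.0005
grasp_force: 4.8
111 [[-56.0, 9.0, 74.0], [-53.0, 9.0, 77.0], [-31.0, 11.0, 89.0], [56.0, 13.0, 100.0], [58.0, 14.0, 103.0]]
```

```bash
python3 -m jog '[{"dp":[0.6,0,0],"twist":0,"fingers":0},{"dp":[0.6,0,0],"twist":0,"fingers":0},{"dp":[-4,0,0],"twist":0,"fingers":0},{"dp":[-9,0,0],"twist":0,"fingers":0},{"dp":[-12,0,-4],"twist":0,"fingers":0.6},{"dp":[-12,0,-9],"twist":0,"fingers":0.6},{"dp":[-12,0,-9],"twist":0,"fingers":0.6}]'
python3 - <<'E'
from h import *
yaw=np.radians(4.3); cc,s=np.cos(yaw),np.sin(yaw); p0=np.array([.5610,.0445])
for n in("scene","wrist","side"):
    c,S=cam(n); cv2.imwrite(f"pics/{n}3.png",c["pixels"])
    d=S[...,:2]-p0; C=np.stack([d[...,0]*cc+d[...,1]*s,-d[...,0]*s+d[...,1]*cc,S[...,2]],-1)*1000
    x,y,z=C[...,0],C[...,1],C[...,2]
    P=C[(abs(x)<60)&(abs(z-24)<4)&(y<15)&(y>-172)]
    if len(P)>10:
        print(n,len(P),P[:,1].min().round(),P[:,1].max().round())
        for a in range(-170,15,20):
            Q=P[(P[:,1]>a)&(P[:,1]<a+20)]
            if len(Q)>4: print(a,len(Q),np.percentile(Q[:,0],[2,50,98]).round())
    P=C[(abs(x)<60)&(abs(x)>25)&(abs(z-88)<15)&(y<30)&(y>-60)]
    if len(P): print("drawer",np.median(P,0).round(1))
print(env.get_obs()["tool_pos"])
E
```

```text
time_s: 7.45
tool_pos: [0.5725, -0.07, 0.1422]
tool_rot: [179.5, 0.0, 94.3]
force: [-0.1, 0.3, -0.6]
grip_width: 0.0231
grasp_force: 0.0
scene 220 -139.0 14.0
-150 11 [ 2.  7. 17.]
-130 33 [-2.  8. 18.]
-110 27 [-2.  5. 19.]
-90 31 [-4.  6. 18.]
-70 29 [-3.  5. 16.]
-50 26 [-2.  5. 16.]
-30 31 [-4.  4. 15.]
-10 24 [-5.  4. 16.]
10 8 [-3.  5. 13.]
drawer [-26.2  11.1  88.6]
wrist 3376 -163.0 15.0
-170 173 [-0. 10. 19.]
-150 324 [-0. 10. 20.]
-130 324 [-0. 10. 19.]
-110 358 [-1.  8. 18.]
-90 364 [-1.  8. 18.]
-70 391 [-2.  8. 17.]
-50 417 [-2.  7. 17.]
-30 431 [-3.  7. 17.]
-10 475 [-3.  7. 17.]
10 119 [-3.  7. 16.]
drawer [-25.1   9.8  89.6]
side 139 -115.0 15.0
-130 8 [ 0.  5. 16.]
-110 24 [ 0.  9. 17.]
-90 23 [-0. 10. 17.]
-70 22 [ 2.  8. 17.]
-50 19 [-0.  7. 16.]
-30 17 [-0.  9. 15.]
-10 21 [-2.  6. 15.]
10 5 [ 0.  5. 13.]
drawer [-35.7   8.9  88.8]
[ 0.56858017 -0.06916281  0.1365967 ]
```

View pics/wrist3.png

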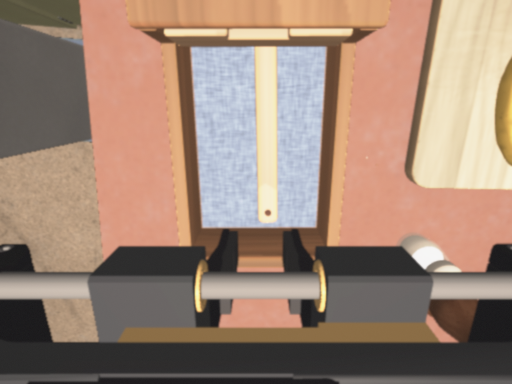

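The wrist view shows the drawer home (front at chest y ≈ 9.8 mm) and the well open. The handle runs from its end at (267,220) up to (265,45). The handle end is at chest (10,-163) mm and the turner's yaw relative to the chest is about +1°.

```bash
python3 -m jog '[{"dp":[-1.4,1.0,0],"twist":-1.2,"fingers":0.6},{"dp":[-1.4,1.0,4],"twist":-1.2,"fingers":0.6},{"dp":[-1.4,1.0,8],"twist":-1.2,"fingers":0.6},{"dp":[-1.4,1.0,8],"twist":-1.2,"fingers":0.6},{"dp":[-1.4,1.0,8],"twist":-1.2,"fingers":0.6}]'
python3 - <<'E'
from h import *
yaw=np.radians(4.3); cc,s=np.cos(yaw),np.sin(yaw); p0=np.array([.5610,.0445])
p=env.get_obs()["tool_pos"]; d=p[:2]-p0; print("chest mm",(d[0]*cc+d[1]*s)*1000,(-d[0]*s+d[1]*cc)*1000,p[2]*1000)
E
```

```text
time_s: 8.22
tool_pos: [0.5806, -0.0829, 0.058]
tool_rot: [180.0, -0.0, 95.5]
force: [0.4, -0.6, 0.7]
grip_width: 0.0521
grasp_force: 0.0
chest mm 9.9710626811583 -128.5248300510555 58.03522725374584
```

```bash
python3 -m jog '[{"dp":[0,0,3],"twist":0,"fingers":0.6},{"dp":[0,0,6],"twist":0,"fingers":0.6},{"dp":[0,0,7.2],"twist":0,"fingers":0.6},{"dp":[0,0,7.7],"twist":0,"fingers":0.6},{"dp":[0,0,7.7],"twist":0,"fingers":0.6}]'; python3 -m jog '[{"dp":[0,0,0],"twist":0,"fingers":0.4},{"dp":[0,0,0],"twist":0,"fingers":0.15},{"dp":[0,0,0],"twist":0,"fingers":0.15},{"dp":[0,0,0],"twist":0,"fingers":0.15},{"dp":[0,0,0],"twist":0,"fingers":0.15}]' 5
```

```text
time_s: 8.85
tool_pos: [0.5813, -0.0834, -0.0183]
tool_rot: [179.9, 0.0, 95.5]
force: [0.1, -0.9, 0.3]
grip_width: 0.0523
grasp_force: 0.0
time_s: 9.48
tool_pos: [0.5804, -0.0833, -0.0193]
tool_rot: [180.0, 0.0, 95.5]
force: [-0.6, -1.0, 1.2]
grip_width: 0.0215
grasp_force: 5.0
```

```bash
python3 -m jog '[{"dp":[0,0,-0.7],"twist":0,"fingers":0.15},{"dp":[0,0,-1.4],"twist":0,"fingers":0.15},{"dp":[0,0,-2.1],"twist":0,"fingers":0.15},{"dp":[0,0,-2.8],"twist":0,"fingers":0.15},{"dp":[0,0,-2.8],"twist":0,"fingers":0.15}]' 3
cat >> h.py <<'E'
def chest(S):
    yaw=np.radians(4.3); cc,s=np.cos(yaw),np.sin(yaw); d=S[...,:2]-np.array([.5610,.0445])
    return np.stack([d[...,0]*cc+d[...,1]*s,-d[...,0]*s+d[...,1]*cc,S[...,2]],-1)*1000
def slant():
    # handle top profile (yellow wood) in chest frame
    for n in("scene","wrist","side"):
        c,S=cam(n); C=chest(S); hsv=cv2.cvtColor(c["pixels"],cv2.COLOR_BGR2HSV)
        x,y,z=C[...,0],C[...,1],C[...,2]
        m=(abs(x-8)<9)&(z>14)&(y<5)&(y>-230)&(hsv[...,1]>60)&(hsv[...,2]>120)&(hsv[...,0]>12)&(hsv[...,0]<32)
        P=C[m]
        print(n,len(P),[(a,*np.percentile(P[(P[:,1]>=a)&(P[:,1]<a+15)],50,axis=0).round(0)) for a in range(-230,5,15) if ((P[:,1]>=a)&(P[:,1]<a+15)).sum()>3])
    o=env.get_obs(); print(chest(o["tool_pos"]).round(1),o["grip_width"],o["grasp_force"],o["force"].round(1))
E
python3 -c "
from h import *
slant()"
```

```text
time_s: 10.1
tool_pos: [0.5809, -0.0835, 0.0095]
tool_rot: [179.9, 0.0, 95.5]
force: [0.2, -0.8, 0.1]
grip_width: 0.0218
grasp_force: 3.0
scene 74 [(-155, np.float64(5.0), np.float64(-149.0), np.float64(54.0)), (-140, np.float64(10.0), np.float64(-138.0), np.float64(54.0)), (-35, np.float64(1.0), np.float64(-25.0), np.float64(39.0)), (-20, np.float64(4.0), np.float64(-13.0), np.float64(39.0)), (-5, np.float64(7.0), np.float64(0.0), np.float64(38.0))]
wrist 3172 [(-185, np.float64(8.0), np.float64(-175.0), np.float64(59.0)), (-170, np.float64(9.0), np.float64(-161.0), np.float64(54.0)), (-155, np.float64(2.0), np.float64(-141.0), np.float64(52.0)), (-140, np.float64(0.0), np.float64(-133.0), np.float64(50.0)), (-125, np.float64(1.0), np.float64(-116.0), np.float64(50.0)), (-110, np.float64(6.0), np.float64(-106.0), np.float64(140.0)), (-95, np.float64(1.0), np.float64(-87.0), np.float64(46.0)), (-80, np.float64(1.0), np.float64(-72.0), np.float64(45.0)), (-65, np.float64(1.0), np.float64(-57.0), np.float64(43.0)), (-50, np.float64(1.0), np.float64(-42.0), np.float64(42.0)), (-35, np.f
[... 188 characters left out ...]
np.float64(5.0), np.float64(-186.0), np.float64(78.0)), (-185, np.float64(8.0), np.float64(-175.0), np.float64(445.0)), (-170, np.float64(7.0), np.float64(-166.0), np.float64(455.0)), (-155, np.float64(7.0), np.float64(-141.0), np.float64(51.0)), (-140, np.float64(7.0), np.float64(-137.0), np.float64(51.0)), (-125, np.float64(11.0), np.float64(-124.0), np.float64(50.0)), (-110, np.float64(9.0), np.float64(-103.0), np.float64(459.0)), (-95, np.float64(0.0), np.float64(-86.0), np.float64(42.0)), (-80, np.float64(1.0), np.float64(-75.0), np.float64(41.0)), (-50, np.float64(4.0), np.float64(-43.0), np.float64(40.0))]
[   9.6 -129.2    8.5] 0.021771573741439516 3.0005446448922157 [ 0.  -1.  -0.4]
```

```bash
python3 -m jog '[{"dp":[0,0,-0.8],"twist":0,"fingers":0.15},{"dp":[0,0,-1.6],"twist":0,"fingers":0.15},{"dp":[0,0,-2.4],"twist":0,"fingers":0.15},{"dp":[0,0,-3.2],"twist":0,"fingers":0.15},{"dp":[0,0,-4.0],"twist":0,"fingers":0.15},{"dp":[0,0,-4.5],"twist":0,"fingers":0.15},{"dp":[0,0,-4.5],"twist":0,"fingers":0.15},{"dp":[0,0,-4.5],"twist":0,"fingers":0.15}]'; python3 -c "
from h import *
slant()" | sed 's/np.float64//g'
```

```text
time_s: 11.25
tool_pos: [0.5802, -0.0836, 0.0534]
tool_rot: [-180.0, 0.0, 95.5]
force: [0.6, -0.2, -0.9]
grip_width: 0.022
grasp_force: 3.0
scene 141 [(-170, (6.0), (-159.0), (103.0)), (-155, (3.0), (-148.0), (100.0)), (-140, (6.0), (-138.0), (99.0)), (-110, (1.0), (-99.0), (82.0)), (-95, (1.0), (-88.0), (82.0)), (-80, (2.0), (-74.0), (79.0)), (-65, (3.0), (-57.0), (74.0)), (-50, (5.0), (-41.0), (72.0)), (-35, (5.0), (-29.0), (68.0)), (-20, (4.0), (-11.0), (62.0)), (-5, (4.0), (-0.0), (59.0))]
wrist 3174 [(-185, (7.0), (-180.0), (82.0)), (-170, (4.0), (-159.0), (103.0)), (-155, (4.0), (-140.0), (99.0)), (-140, (0.0), (-133.0), (95.0)), (-125, (1.0), (-116.0), (91.0)), (-110, (7.0), (-106.0), (184.0)), (-95, (1.0), (-87.0), (83.0)), (-80, (1.0), (-72.0), (79.0)), (-65, (1.0), (-57.0), (75.0)), (-50, (1.0), (-42.0), (71.0)), (-35, (1.0), (-27.0), (66.0)), (-20, (1.0), (-12.0), (62.0)), (-5, (2.0), (0.0), (58.0))]
side 166 [(-200, (8.0), (-186.0), (77.0)), (-185, (8.0), (-174.0), (491.0)), (-170, (7.0), (-163.0), (99.0)), (-155, (3.0), (-148.0), (97.0)), (-140, (8.0), (-133.0), (94.0)), (-125, (15.0), (-121.0), (91.0)), (-110, (3.0), (-101.0), (504.0)), (-95, (1.0), (-87.0), (79.0)), (-80, (3.0), (-74.0), (77.0)), (-65, (5.0), (-59.0), (74.0)), (-50, (7.0), (-44.0), (69.0)), (-20, (7.0), (-9.0), (60.0))]
[   9.5 -129.1   53.3] 0.022110116893229437 3.0008167773485184 [-0.5 -0.4 -0.5]
```

The handle end centre is at z ≈ 96 mm, slope about 16°, and the blade tip is still at about y 126 mm near the floor. The slant step is met. Now I draw it out while steepening.

```bash
python3 -m jog '[{"dp":[-0.5,0,-0.8],"twist":0,"fingers":0.15},{"dp":[-1,0,-1.5],"twist":0,"fingers":0.15},{"dp":[-1.8,0,-2.5],"twist":0,"fingers":0.15},{"dp":[-2.6,0,-3.6],"twist":0,"fingers":0.15},{"dp":[-3.1,0,-5],"twist":0,"fingers":0.15},{"dp":[-3.6,0,-6.4],"twist":0,"fingers":0.15},{"dp":[-3.6,0,-6.4],"twist":0,"fingers":0.15},{"dp":[-3.6,0,-6.4],"twist":0,"fingers":0.15}]'; python3 -c "
from h import *
slant()" | sed 's/np.float64//g'
```

```text
time_s: 12.4
tool_pos: [0.5838, -0.1192, 0.1176]
tool_rot: [180.0, 0.0, 95.5]
force: [0.3, -0.7, 0.1]
grip_width: 0.0219
grasp_force: 3.0
scene 184 [(-200, (7.0), (-192.0), (171.0)), (-185, (5.0), (-178.0), (167.0)), (-140, (4.0), (-132.0), (138.0)), (-125, (4.0), (-117.0), (129.0)), (-110, (5.0), (-104.0), (122.0)), (-95, (4.0), (-88.0), (114.0)), (-80, (2.0), (-74.0), (105.0)), (-65, (6.0), (-57.0), (95.0)), (-50, (4.0), (-43.0), (85.0)), (-35, (2.0), (-27.0), (76.0)), (-20, (3.0), (-10.0), (60.0)), (-5, (9.0), (0.0), (55.0))]
wrist 4556 [(-200, (4.0), (-192.0), (172.0)), (-185, (2.0), (-174.0), (162.0)), (-170, (2.0), (-163.0), (155.0)), (-155, (6.0), (-142.0), (248.0)), (-140, (4.0), (-133.0), (139.0)), (-125, (3.0), (-118.0), (130.0)), (-110, (3.0), (-103.0), (121.0)), (-95, (3.0), (-88.0), (112.0)), (-80, (3.0), (-72.0), (103.0)), (-65, (4.0), (-57.0), (94.0)), (-50, (5.0), (-42.0), (85.0)), (-35, (8.0), (-27.0), (77.0)), (-20, (9.0), (-15.0), (63.0))]
side 153 [(-215, (6.0), (-207.0), (554.0)), (-200, (8.0), (-194.0), (166.0)), (-185, (4.0), (-181.0), (160.0)), (-140, (0.0), (-128.0), (131.0)), (-125, (-0.0), (-119.0), (126.0)), (-110, (0.0), (-104.0), (118.0)), (-95, (0.0), (-88.0), (108.0)), (-80, (0.0), (-72.0), (98.0)), (-65, (3.0), (-59.0), (92.0)), (-50, (3.0), (-42.0), (83.0)), (-35, (1.0), (-30.0), (74.0))]
[  10.2 -164.6  117.1] 0.022217503642313036 3.0038007348775864 [ 1.  -0.1 -0.1]
```

```bash
python3 -m jog '[{"dp":[-0.2,0,-1],"twist":0,"fingers":0.15},{"dp":[-0.2,0,-2],"twist":0,"fingers":0.15},{"dp":[-0.1,0,-3],"twist":0,"fingers":0.15},{"dp":[0,0,-4],"twist":0,"fingers":0.15},{"dp":[0.2,0,-5],"twist":0,"fingers":0.15},{"dp":[0,0,-6],"twist":0,"fingers":0.15},{"dp":[-0.5,0,-6.5],"twist":0,"fingers":0.15},{"dp":[-0.5,0,-6.5],"twist":0,"fingers":0.15}]'; python3 -c "
from h import *
slant()" | sed 's/np.float64//g'
```

```text
time_s: 13.55
tool_pos: [0.5845, -0.1257, 0.1833]
tool_rot: [179.9, 0.1, 95.4]
force: [-0.4, -1.7, 0.2]
grip_width: 0.0222
grasp_force: 3.0
scene 104 [(-200, (6.0), (-195.0), (241.0)), (-185, (4.0), (-181.0), (237.0)), (-155, (2.0), (-148.0), (189.0)), (-140, (3.0), (-133.0), (177.0)), (-125, (2.0), (-119.0), (159.0)), (-110, (2.0), (-102.0), (138.0)), (-95, (1.0), (-87.0), (123.0)), (-80, (2.0), (-71.0), (104.0))]
wrist 6992 [(-200, (7.0), (-195.0), (244.0)), (-185, (8.0), (-175.0), (227.0)), (-170, (9.0), (-163.0), (213.0)), (-155, (8.0), (-148.0), (312.0)), (-140, (9.0), (-133.0), (178.0)), (-125, (8.0), (-118.0), (160.0)), (-110, (8.0), (-103.0), (142.0)), (-95, (8.0), (-88.0), (124.0)), (-80, (8.0), (-73.0), (106.0)), (-65, (8.0), (-57.0), (79.0)), (-50, (8.0), (-43.0), (59.0)), (-35, (8.0), (-28.0), (42.0)), (-20, (8.0), (-13.0), (24.0))]
side 106 [(-215, (10.0), (-202.0), (237.0)), (-200, (6.0), (-194.0), (237.0)), (-185, (3.0), (-184.0), (81.0)), (-155, (1.0), (-145.0), (183.0)), (-140, (-0.0), (-131.0), (164.0)), (-125, (-0.0), (-118.0), (150.0)), (-110, (1.0), (-105.0), (133.0)), (-95, (-0.0), (-84.0), (111.0)), (-80, (-0.0), (-76.0), (96.0))]
[  10.6 -170.7  182.7] 0.022301145432819053 3.0007193237543106 [ 0.4 -0.7  1.3]
```

```bash
python3 -m jog '[{"dp":[0,0,0],"twist":0,"fingers":0.15},{"dp":[0,0,0],"twist":0,"fingers":0.15},{"dp":[0,0,-1],"twist":0,"fingers":0.15},{"dp":[-1,0,-3],"twist":0,"fingers":0.15},{"dp":[-1.5,0,-5],"twist":0,"fingers":0.15},{"dp":[-2,0,-7],"twist":0,"fingers":0.15},{"dp":[-2,0,-9],"twist":0,"fingers":0.15}]' 30; python3 -m jog '[{"dp":[0,0,-3],"twist":0,"fingers":0.15},{"dp":[0,0,-6],"twist":0,"fingers":0.15},{"dp":[0,0,-9],"twist":0,"fingers":0.15},{"dp":[0,0,-10.5],"twist":0,"fingers":0.15},{"dp":[0,0,-11],"twist":0,"fingers":0.15},{"dp":[0,0,-11],"twist":0,"fingers":0.15},{"dp":[0,0,-11],"twist":0,"fingers":0.15},{"dp":[0,0,-11],"twist":0,"fingers":0.15}]'; python3 -c "
from h import *
slant()
c,S=cam('side'); cv2.imwrite('pics/side9.png',c['pixels'])
c,S=cam('wrist'); C=chest(S); P=C[(abs(C[...,0]-8)<50)&(C[...,2]>130)&(C[...,2]<300)&(C[...,1]>-120)&(C[...,1]<60)]; print('blade',len(P),np.percentile(P,[0,1,50,99],axis=0).round())
P=C[(abs(C[...,0])<60)&(abs(C[...,0])>25)&(abs(C[...,2]-88)<15)&(abs(C[...,1])<40)]; print('drawer',len(P),np.median(P,0))
" | sed 's/np.float64//g'
```

```text
time_s: 14.58
tool_pos: [0.5858, -0.1439, 0.2732]
tool_rot: [-180.0, -0.0, 95.5]
force: [-0.0, 0.4, -1.8]
grip_width: 0.0214
grasp_force: 30.0
time_s: 15.58
tool_pos: [0.5859, -0.1439, 0.3817]
tool_rot: [-179.9, -0.0, 95.5]
force: [0.7, -1.1, -0.6]
grip_width: 0.0214
grasp_force: 30.0
scene 94 [(-230, (5.0), (-216.0), (440.0)), (-215, (4.0), (-211.0), (441.0)), (-185, (3.0), (-175.0), (403.0)), (-170, (2.0), (-162.0), (386.0)), (-155, (1.0), (-149.0), (371.0)), (-140, (2.0), (-134.0), (352.0)), (-125, (1.0), (-117.0), (332.0)), (-110, (1.0), (-102.0), (315.0)), (-95, (1.0), (-88.0), (295.0))]
wrist 6542 [(-230, (10.0), (-216.0), (441.0)), (-215, (10.0), (-210.0), (443.0)), (-200, (9.0), (-192.0), (424.0)), (-185, (9.0), (-178.0), (408.0)), (-170, (9.0), (-166.0), (394.0)), (-155, (8.0), (-148.0), (371.0)), (-140, (8.0), (-133.0), (353.0)), (-125, (8.0), (-118.0), (335.0)), (-110, (8.0), (-103.0), (317.0)), (-95, (8.0), (-88.0), (299.0)), (-80, (8.0), (-73.0), (272.0)), (-65, (8.0), (-58.0), (251.0)), (-50, (8.0), (-43.0), (232.0)), (-35, (8.0), (-30.0), (218.0))]
side 126 [(-230, (8.0), (-218.0), (437.0)), (-215, (5.0), (-212.0), (439.0)), (-200, (11.0), (-187.0), (77.0)), (-185, (2.0), (-182.0), (235.0)), (-170, (1.0), (-163.0), (380.0)), (-155, (1.0), (-149.0), (362.0)), (-140, (0.0), (-133.0), (346.0)), (-125, (0.0), (-116.0), (324.0)), (-110, (0.0), (-103.0), (296.0))]
[  10.8 -189.8  382.2] 0.02161963728773307 29.99961107969284 [-0.7 -0.6 -2. ]
blade 3181 [[-24. -98. 211.]
 [-21. -95. 214.]
 [  8. -62. 256.]
 [ 37. -27. 299.]]
drawer 278 [25.63796769  9.40146177 88.80412221]
```

View pics/side9.png

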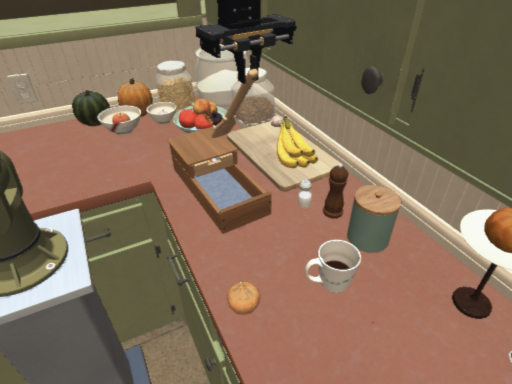

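The side view shows the turner held clear: handle end at (252,73), blade at (222,130), lowest point z ≈ 0.21 m. The drawer is home at (205,160), and the mug, onion and shaker are where they were. Handing in.

```bash
python3 -c "
from cell import env
o=env.get_obs(); print(o['time_s'],abs(o['joint_velocities']).max(),o['grasp_force'])
print(env.sign_off())"
```

```text
15.825 0.12543111264917933 29.99967098236084
the job is handed in; nothing more can be done
None
```

I pushed the drawer home past its catch, drew the turner out at a slant handle end first, and handed the job in at 15.8 s; the gripper was holding it still at 30 N, its lowest point about 21 cm above the worktop, and the mug, onion and salt shaker looked unmoved in the last picture.

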